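# Close the emergency-stop box and hold it in the corner of the stop board

## Task

Put the yellow lid with the red mushroom button onto the open grey box so that it sits fully down and level, and stand the closed box on the plywood board, pressed firmly into the corner so that it bears flat on both wooden fences at once. Finish while still holding it pressed there, because I am about to drive the four lid screws; leave the pliers, the torch and the tape measure where they are.

Things in the scene. Friction and masses are not known exactly. Their poses are not given: they have to be found in the camera images.
- box_mid (a point): centre of the open grey plastic box (62 x 62 mm, 54 mm high, about 0.24 kg, walls 2.5 mm, mouth 57 x 57 mm at the top), half-way up: 27 mm above its underside. x and y are square to its side faces, z points up out of the mouth. At the start it stands on the bench, left or right of the board. Grip it across its 62 mm width
- box: the same grey box; origin at the centre of its underside, axes as box_mid
- lid_grip (a point): centre of the red mushroom head (38 mm across, 13 mm high) on the lid; axes square to the lid's edges, z up. At the start the lid lies button up on the bench, across the board from the box, this point 22 mm above the bench. Head: from 6 mm below to 7 mm above the point; top of the yellow plate: 12 mm below. Lid seated: the point is 44 mm above box_mid
- lid: the yellow lid (plate 60.6 x 60.6 x 5 mm, about 0.09 kg); origin 22 mm below lid_grip, same axes, at the lower edge of its lip. The plate's underside is 5 mm above the origin; the lip bars below it are 52 mm over all and enter the box mouth with 2.5 mm play all round, in any of the four square positions. Four screws are captive in it
- corner (a point): inner corner of the stop board, on its upper face, 12 mm above the bench (plywood, 220 x 220 mm, screwed down; it and the fences are waxed). In this point's axes (z up): the back fence's face is x = 0, the side fence's face is y = 0 (it stops 20 mm short of the back fence), the free area is at negative x and positive y. Both fences stand 20 mm above the board. Pushed home, the box's centre is at (-31, +31, +27) mm
- back_fence: the wooden fence on the far edge of the board, 25 mm wide, 20 mm high; origin at the centre of its underside
- side_fence: the wooden fence on the right-hand edge of the board, 25 mm wide, 20 mm high; origin at the centre of its underside
- pliers: pliers with red handles, 182 mm long, lying at the front right; a bystander
- torch: black torch, 149 mm long, lying at the front left; a bystander
- tape_measure: yellow tape measure, 84 mm long and 62 mm high, standing at the left; a bystander
Not all that is in view belongs to the job. What is shaped like the lid but pink is not meant.

How it is judged:
By the outcome, as a careful person would: the job done as asked, in the order asked, and still so for the second after the job is handed in, while the arm keeps its last pose, push and grip.
It also fails if it takes over 64 s, if anything falls off the work surface, if the arm or the gripper's body presses on something with over 40 N, if the wrist force passes 120 N, or if a joint passes its speed limit or range.

## Robot

A 6-joint arm with a two-finger parallel gripper is mounted at the origin on a cart in front of the work surface, level with it; the furniture and walls round the work are solid. World frame = base frame: x ahead of the robot, y to its left, z up, the work surface at z = 0. Lengths are in mm, angles in rad, forces in N, time in s.
With the tool pointing down it reaches from about 350 to 775 mm from the base axis. Payload 7.3 kg.
Tool frame: the origin (TCP) lies at the very end of the fingers, on their centre line; the grasp point (between the pads) lies 19 mm behind it; z points along the fingers, y is the line along which they close (so a half turn about z gives the same grasp; the last joint's range is limited). The gripper opens to 92 mm and grips with 3 to 60 N. Pads are 19 mm wide; open, the fingers measure 130 mm over their backs; the gripper's body (75 mm by 190 mm) begins 47 mm behind the grasp point.
Start: joints at [0.959, 0.342, 1.524, -0, 1.275, -0.146], TCP at [235.787, 469.094, 226.741] pointing down, gripper open.
Joint ranges: [-2.53, 2.53], [-0.77, 2.02], [0.04, 2.7], [-1, 4.14], [0.28, 2.66], [-3.11, 3.11]. Speed limits (rad/s): [2.57, 2.57, 3.14, 3.14, 3.14, 3.14].

## Interface

Orientations are given as [roll, pitch, yaw] about the fixed x, y, z axes, in that order (R = Rz(yaw) Ry(pitch) Rx(roll)).
In Python, from plant import bot gives the robot as it stands.
- The arm moves only by the tool jog_arm, never from a script. Its argument "targets" is a list of rows, each an object with "xyz": the shift along the tool's x, y, z as a fraction of full scale, a list of three; "spin": the turn about the tool's z as a fraction of full scale. In form: [{"xyz": [x, y, z], "spin": spin}, ...]. A call has exactly 10 rows; each row shifts and turns the commanded pose from where the row before left it, along the tool's axes as they then stand; what a row does not reach is not made up. Full scale, the value 1, is 80 mm for a shift and 0.1 rad for a turn. A row lasts 1/8 s, in which the tool goes at most 62.5 mm and 10.7 degrees, less where a joint would pass 70% of its speed; a pose out of reach is approached as far as the arm can. A call with a number of a shift or a turn outside -1 to 1 is refused whole. A call with a gripper value outside its range is refused whole. "gripper" is the opening in per cent of the stroke, from 0 (shut) to 100 (fully open), set as the call begins (left out, the last holds). The fingers move at their own pace and stop on an object; the grip force is fixed at half the most. Time passes only in rows, so rows that do not move let the fingers close, or fill a call up. It gives the time, the measured TCP pose, the force, the opening and the grip force at its end, in the units of the state.
- bot.get_obs(): the state, without advancing time (a new reading comes with each control period).
- bot.capture(name): name is "scene" or "top" or "wrist"; returns the picture (384x512x3 uint8, blue, green, red); there is no depth.
- bot.get_calibration(name): a dict with "vfov" (degrees; the focal length in pixels is half the picture's height over the tangent of half this angle, whatever the lens; pixels are square), "cx", "cy" (the principal point, pixels), "k1" (the pictures are not rectified: a ray, as slopes to the right and down, at radius r is drawn at 1 + k1 r^2 times it, then the intrinsics apply), "eye" and "rotation" of the camera in the world. Camera axes: x right, y down, z forward; pixel columns grow to the right and rows downward; lengths in mm; the calibration is good to about 2 mm. A picture is of the moment at which its call begins: read the wrist's pose just before it. get_calibration takes no time and is no camera call; for the wrist camera it gives the pose at the moment of the call.
- bot.close_job(): hands the job in; it is judged then, once.
The state is a dict: "time": time; "joint_positions": joint angles; "dq": joint speeds; "tau": joint torques, N m; "tool_pos": TCP position; "tcp_rot": TCP orientation; "contact_force": force on the tool from outside, world axes, zero at the start; "moment": the same for the moment, N m; "grip_width": finger opening in mm; "finger_force": force on a finger pad.
Only numpy, scipy, OpenCV 4.12 (cv2) and the standard library are available. Lean on these libraries where they do the work, as an engineer would, in place of code of your own. Each camera call takes 0.05 s, during which the arm holds its last target. There are 200 camera calls.

## Working session

There is one attempt and no reset: what is moved stays moved. The work goes in short steps, Python scripts to look and compute and a tool call to move; the robot and the scene stay as the last step left them, time stands still between calls to the robot, and variables do not carry over. Pictures are saved under pics/ and viewed, at most 10 in all, crops included, and the job is handed in when it is done.

Besides the shell and the picture viewer there is one more tool, called after ">>>" by a JSON object that holds its "fn" and its "kwargs", one argument or row to a line. jog_arm: Moves the arm, as the interface text tells. Shift numbers are shares of 80 mm and turn numbers shares of 0.1 rad, none past 1 either way. Its arguments: {"type":"object","properties":{"targets":{"type":"array","items":{"type":"object","properties":{"xyz":{"type":"array","items":{"type":"number"}},"spin":{"type":"number"}}}},"gripper":{"type":"number"}},"required":["targets"]}

```bash
mkdir -p pics; ls; cat > h.py <<'E'
import numpy as np, cv2
from plant import bot
def ray(c,u,v):
    f=192/np.tan(np.radians(c["vfov"])/2)
    d=np.array([(u-c["cx"])/f,(v-c["cy"])/f]);s=d.copy()
    for _ in range(30): s=d/(1+c["k1"]*(s@s))
    return np.array(c["rotation"])@np.array([s[0],s[1],1.0])
def at(c,u,v,z):
    d=ray(c,u,v);e=np.array(c["eye"]);return e+d*(z-e[2])/d[2]
def pix(c,p):
    q=np.array(c["rotation"]).T@(np.array(p)-np.array(c["eye"]));s=q[:2]/q[2]
    f=192/np.tan(np.radians(c["vfov"])/2);s=s*(1+c["k1"]*(s@s));return np.array([c["cx"],c["cy"]])+f*s
E
python3 - <<'E'
from h import *
a=[]
for n in("scene","top","wrist"):
    print(n,bot.get_calibration(n)); i=bot.capture(n); cv2.imwrite(f"pics/{n}0.png",i); a.append(i)
cv2.imwrite("pics/top0x.png",cv2.resize(a[1],(800,600),interpolation=cv2.INTER_CUBIC))
cv2.imwrite("pics/sw.png",cv2.resize(np.hstack([a[0],a[2]]),(800,300)))
print(bot.get_obs())
E
```

```text
pics
scene {'vfov': 50.69486250447664, 'cx': 255.76098637305736, 'cy': 194.79635021228282, 'k1': -0.1311674959259694, 'eye': array([-132.84675072, -809.34318065, 1101.83793997]), 'rotation': array([-2.35280615,  0.00392123, -0.6560945 ])}
top {'vfov': 44.094880290603115, 'cx': 256.02878699812493, 'cy': 192.4264228332409, 'k1': 0.016062090058468235, 'eye': array([ 198.54245301,   68.09432364, 1787.56778536]), 'rotation': array([-2.96873005, -0.00401636, -1.5799724 ])}
wrist {'vfov': 60.209999459920745, 'cx': 256.72338370973176, 'cy': 189.7692187936353, 'k1': -0.07444906500219083, 'eye': array([166.81951926, 503.06106025, 385.61973657]), 'rotation': array([2.84992332e+00, 2.27267813e-03, 1.10615886e+00])}
{'time': 0.15, 'joint_positions': array([ 9.59015645e-01,  3.42571913e-01,  1.52474780e+00,  1.66950375e-05,
        1.27540430e+00, -1.45950030e-01]), 'dq': array([ 0.00132708, -0.00319575, -0.00043866, -0.00263734, -0.00081123,
        0.00013382]), 'tau': array([ 1.78585506e-03, -4.31469870e+01, -2.44354445e+01,  7.17072724e-02,
        5.37771801e-02, -6.20807896e-05]), 'tool_pos': array([235.59950643, 468.85056551, 226.21720276]), 'tcp_rot': array([-3.14047565e+00, -1.80332645e-04,  2.67575703e+00]), 'contact_force': array([ 0.62190939, -0.3511126 , -0.61388121]), 'moment': array([0.00664121, 0.01652607, 0.07353316]), 'finger_force': 0.0, 'grip_width': 91.48294058620438}
```

View pics/top0x.png

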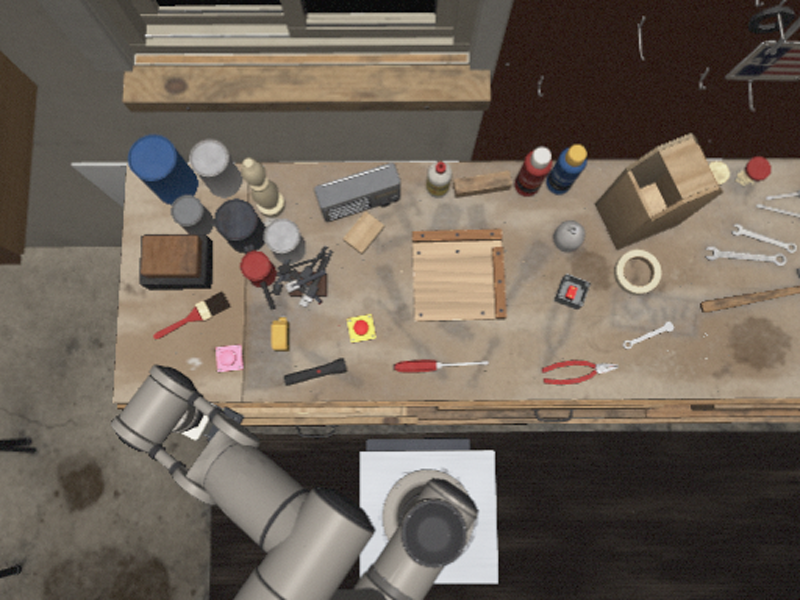

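View pics/sw.png

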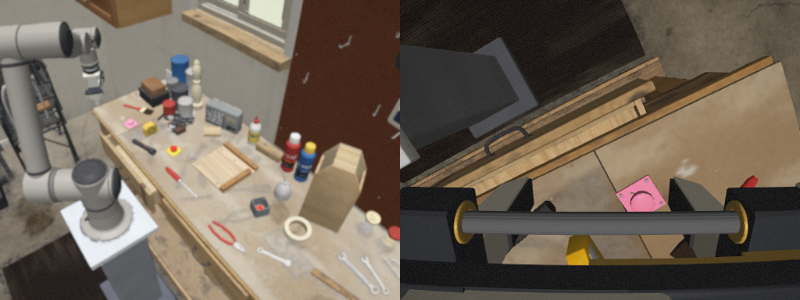

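The lookalikes, by pixel in the 800×600 top view:
- **Lid:** the yellow plate with the red button at (361,328) fits. The pink lid at (229,358) and the tape measure at (280,334) don't.
- **Box:** the dark-grey square with red inside at (572,291) fits. The tins at (187,212) and (282,237) don't.
- **Board:** at (458,278).

I'll check these in a close crop.

```bash
sed -i 's/^from plant import bot/from plant import bot\nfrom scipy.spatial.transform import Rotation as Ro\ndef cal(n):\n    c=bot.get_calibration(n);c["rotation"]=Ro.from_euler("xyz",c["rotation"]).as_matrix();return c/' h.py
python3 - <<'E'
from h import *
i=cv2.imread("pics/top0.png")
def crop(u0,v0,w,h,s):return cv2.resize(i[v0:v0+h,u0:u0+w],None,fx=s,fy=s,interpolation=cv2.INTER_CUBIC)
a=crop(215,190,40,40,6.5);b=crop(345,165,40,40,6.5);d=crop(256,140,75,75,4.0)
H=np.zeros((300,830,3),np.uint8)
H[:260,:260]=a;H[:260,265:525]=b;H[:300,530:830]=d
cv2.imwrite("pics/crop.png",H[:,:])
cv2.imwrite("pics/crop.png",cv2.resize(H,(800,289)))
c=cal("top")
k=.64
for n,p,z in[("lid",(361,328),25),("box",(572,291),54),("cornerTR",(495.5,240),32),("pink",(229,358),20),("tape",(280,334),60),("boardBL",(413,317),12),("pl",(543,370),5)]:
    print(n,at(c,p[0]*k,p[1]*k,z).round(1))
E
```

```text
lid [440.4 152.5  25. ]
box [ 521.1 -351.3   54. ]
cornerTR [ 653.4 -176.2   32. ]
pink [371.7 467.5  20. ]
tape [423.1 340.8  60. ]
boardBL [468.   27.1  12. ]
pl [ 337.6 -284.     5. ]
```

View pics/crop.png

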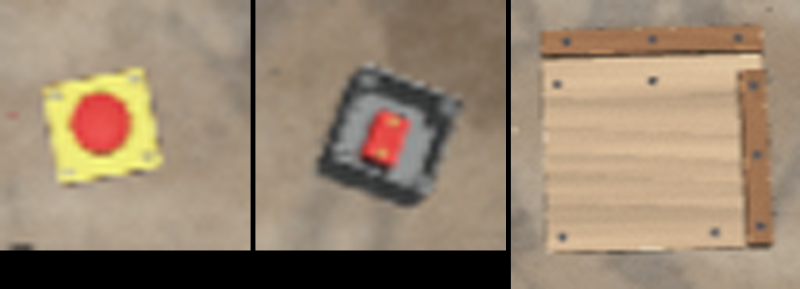

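The crop confirms the choices: yellow lid with red button on the left, grey open box with a red block inside in the middle, and the board with its two fences on the right. Next I'll work out the move to hover over the lid.

```bash
cat >> h.py <<'E'
def plan(x,y,z,yaw,n=10,start=None):
    o=bot.get_obs();p=np.array(start[:3] if start else o["tool_pos"]);a=start[3] if start else o["tcp_rot"][2]
    dy=(yaw-a+np.pi)%(2*np.pi)-np.pi; d=(np.array([x,y,z])-p)/n/80
    for k in range(n):
        t=a+k*dy/n
        print([round(float(v),3) for v in(d[0]*np.cos(t)+d[1]*np.sin(t),d[0]*np.sin(t)-d[1]*np.cos(t),-d[2])],round(-dy/n/.1,3))
E
python3 -c "
from h import *
plan(440,152,190,1.751)"
```

```text
[-0.406, -0.239, 0.045] 0.925
[-0.427, -0.201, 0.045] 0.925
[-0.443, -0.16, 0.045] 0.925
[-0.456, -0.119, 0.045] 0.925
[-0.465, -0.076, 0.045] 0.925
[-0.47, -0.033, 0.045] 0.925
[-0.471, 0.011, 0.045] 0.925
[-0.468, 0.054, 0.045] 0.925
[-0.461, 0.097, 0.045] 0.925
[-0.45, 0.139, 0.045] 0.925
```

>>> {"fn": "jog_arm", "kwargs": {
  "targets": [
    {"xyz": [-0.41,-0.24,0.05],"spin": 0.92},
    {"xyz": [-0.43,-0.2,0.05],"spin": 0.92},
    {"xyz": [-0.44,-0.16,0.05],"spin": 0.92},
    {"xyz": [-0.46,-0.12,0.05],"spin": 0.92},
    {"xyz": [-0.46,-0.08,0.05],"spin": 0.93},
    {"xyz": [-0.47,-0.03,0.04],"spin": 0.93},
    {"xyz": [-0.47,0.01,0.04],"spin": 0.93},
    {"xyz": [-0.47,0.05,0.04],"spin": 0.93},
    {"xyz": [-0.46,0.1,0.04],"spin": 0.92},
    {"xyz": [-0.45,0.14,0.04],"spin": 0.92}
  ],
  "gripper": 100
}}

```text
time: 1.4
tool_pos: [440.9, 151.1, 190.5]
tcp_rot: [-3.141, -0.0, 1.749]
contact_force: [0.1, 0.1, -0.5]
grip_width: 91.9
finger_force: 0.0
```

```bash
cat > look.py <<'E'
import sys
from h import *
n=sys.argv[1]; o=bot.get_obs(); c=cal("wrist"); i=bot.capture("wrist")
np.save(f"pics/{n}.npy",c,allow_pickle=True); cv2.imwrite(f"pics/{n}_raw.png",i)
cv2.imwrite(f"pics/{n}.png",cv2.resize(i,(800,600),interpolation=cv2.INTER_CUBIC)); print(o["tool_pos"],o["tcp_rot"],o["time"])
def rects(m,z,lab):
    for q in cv2.findContours(m,cv2.RETR_EXTERNAL,cv2.CHAIN_APPROX_NONE)[0]:
        if cv2.contourArea(q)<300: continue
        w=np.array([at(c,u,v,z)[:2] for u,v in q[:,0]],np.float32)
        r=cv2.minAreaRect(w); print(lab,np.round(r[0],1),np.round(r[1],1),"yaw",round(np.radians(r[2]),3),"px",q[:,0].mean(0).round())
h=cv2.cvtColor(i,cv2.COLOR_BGR2HSV)
if len(sys.argv)>2:
    rects(cv2.inRange(h,(22,110,90),(35,255,255)),float(sys.argv[2]),"yellow")
    m=cv2.inRange(h,(0,150,90),(8,255,255))|cv2.inRange(h,(172,150,90),(180,255,255)); rects(m,float(sys.argv[3]),"red")
E
python3 look.py w1 10 26
```

```text
[440.88778778 151.06057745 190.50164637] [-3.14138886e+00 -9.18052481e-05  1.74874186e+00] 1.4
yellow [443.2 153.5] [61.2 62.2] yaw 0.179 px [259. 164.]
red [443.1 153.8] [35.2 33.8] yaw 0.964 px [259. 168.]
```

View pics/w1.png

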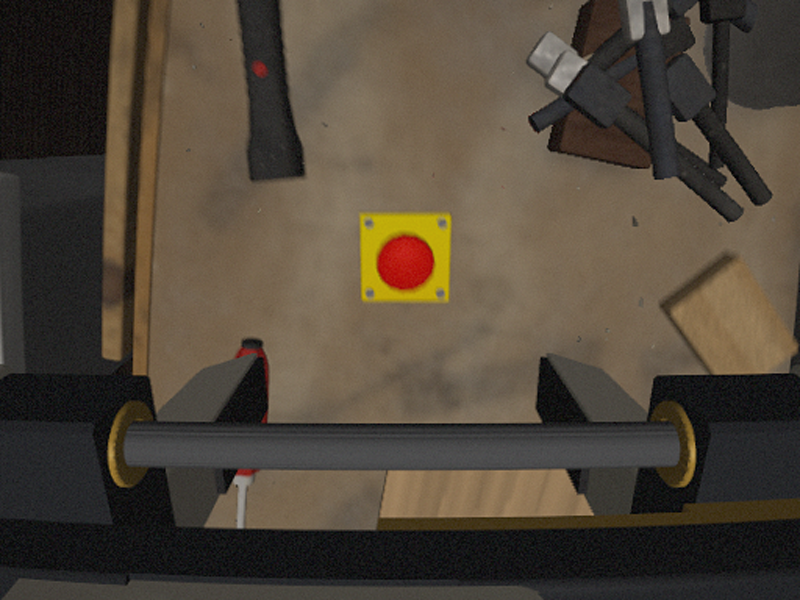

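The wrist view shows the lid at px (405,258): a 61 mm square centred at (443,153.6) with yaw 0.179, and the button directly above its centre. Those sizes match the description. I'll go down over it.

```bash
python3 -c "
from h import *
plan(443.2,153.6,13,1.75,10)"|head -1
```

```text
[0.007, 0.001, 0.221] -0.007
```

```bash
python3 -c "
from h import *
o=bot.get_obs();print(o['time'],o['tool_pos'],o['tcp_rot'],o['dq'].round(3))"
```

```text
1.45 [443.11963176 148.05475901 190.13834747] [3.14084671e+00 2.13839980e-03 1.74334605e+00] [ 0.064 -0.015  0.016  0.019  0.012 -0.023]
```

>>> {"fn": "jog_arm", "kwargs": {
  "targets": [
    {"xyz": [0.02,0.02,0.25],"spin": 0},
    {"xyz": [0,0,0.25],"spin": 0},
    {"xyz": [0,0,0.25],"spin": 0},
    {"xyz": [0,0,0.25],"spin": 0},
    {"xyz": [0,0,0],"spin": 0},
    {"xyz": [0,0,0],"spin": 0},
    {"xyz": [0,0,0],"spin": 0},
    {"xyz": [0,0,0],"spin": 0},
    {"xyz": [0,0,0],"spin": 0},
    {"xyz": [0,0,0],"spin": 0}
  ]
}}

```text
time: 2.7
tool_pos: [441.8, 154.1, 110.8]
tcp_rot: [3.141, -0.0, 1.752]
contact_force: [-0.0, -0.1, -1.4]
grip_width: 92.1
finger_force: 0.0
```

```bash
python3 look.py w2 10 26; python3 -c "
from h import *
o=bot.get_obs();print(o['tool_pos'],o['dq'].round(3))"
```

```text
[441.77543661 154.06772289 110.84930529] [ 3.14131936e+00 -8.70991845e-05  1.75176132e+00] 2.7
yellow [442.3 155.3] [60.9 60.6] yaw 0.182 px [257. 186.]
red [442.7 155. ] [36.4 36.4] yaw 0.182 px [257. 192.]
[441.7788689  154.06959037 110.81452064] [-0.001 -0.    -0.    -0.    -0.    -0.002]
```

>>> {"fn": "jog_arm", "kwargs": {
  "targets": [
    {"xyz": [0.01,0.01,0.3],"spin": 0},
    {"xyz": [0,0,0.3],"spin": 0},
    {"xyz": [0,0,0.3],"spin": 0},
    {"xyz": [0,0,0.15],"spin": 0},
    {"xyz": [0,0,0.1],"spin": 0},
    {"xyz": [0,0,0.07],"spin": 0},
    {"xyz": [0,0,0],"spin": 0},
    {"xyz": [0,0,0],"spin": 0},
    {"xyz": [0,0,0],"spin": 0},
    {"xyz": [0,0,0],"spin": 0}
  ]
}}

```text
time: 4.0
tool_pos: [442.5, 155.1, 13.4]
tcp_rot: [3.141, -0.0, 1.752]
contact_force: [-0.2, 0.2, -1.1]
grip_width: 91.7
finger_force: 0.0
```

>>> {"fn": "jog_arm", "kwargs": {
  "targets": [
    {"xyz": [0,0,0],"spin": 0},
    {"xyz": [0,0,0],"spin": 0},
    {"xyz": [0,0,0],"spin": 0},
    {"xyz": [0,0,0],"spin": 0},
    {"xyz": [0,0,0],"spin": 0},
    {"xyz": [0,0,0],"spin": 0},
    {"xyz": [0,0,0],"spin": 0},
    {"xyz": [0,0,0],"spin": 0},
    {"xyz": [0,0,0],"spin": 0},
    {"xyz": [0,0,0],"spin": 0}
  ],
  "gripper": 0
}}

```text
time: 5.25
tool_pos: [442.4, 155.0, 13.1]
tcp_rot: [3.142, -0.0, 1.752]
contact_force: [-0.1, 0.1, 0.3]
grip_width: 35.9
finger_force: 30.0
```

>>> {"fn": "jog_arm", "kwargs": {
  "targets": [
    {"xyz": [0,0,-0.1],"spin": 0},
    {"xyz": [0,0,-0.2],"spin": 0},
    {"xyz": [0,0,-0.3],"spin": 0},
    {"xyz": [0,0,-0.4],"spin": 0},
    {"xyz": [0,0,-0.4],"spin": 0},
    {"xyz": [0,0,-0.4],"spin": 0},
    {"xyz": [0,0,-0.3],"spin": 0},
    {"xyz": [0,0,-0.15],"spin": 0},
    {"xyz": [0,0,0],"spin": 0},
    {"xyz": [0,0,0],"spin": 0}
  ]
}}

```text
time: 6.5
tool_pos: [441.8, 154.9, 192.2]
tcp_rot: [-3.14, -0.0, 1.752]
contact_force: [0.4, 0.1, -0.9]
grip_width: 35.9
finger_force: 30.0
```

```bash
python3 -c "
from h import *
plan(513.6,-369.6,195,1.193,10)"
```

```text
[-0.661, -0.03, -0.004] 0.559
[-0.662, 0.007, -0.004] 0.559
[-0.66, 0.044, -0.004] 0.559
[-0.657, 0.081, -0.004] 0.559
[-0.651, 0.118, -0.004] 0.559
[-0.644, 0.154, -0.004] 0.559
[-0.634, 0.189, -0.004] 0.559
[-0.622, 0.225, -0.004] 0.559
[-0.609, 0.259, -0.004] 0.559
[-0.593, 0.293, -0.004] 0.559
```

>>> {"fn": "jog_arm", "kwargs": {
  "targets": [
    {"xyz": [-0.66,-0.03,0],"spin": 0.56},
    {"xyz": [-0.66,0.01,0],"spin": 0.56},
    {"xyz": [-0.66,0.04,0],"spin": 0.56},
    {"xyz": [-0.66,0.08,0],"spin": 0.56},
    {"xyz": [-0.65,0.12,0],"spin": 0.56},
    {"xyz": [-0.64,0.15,0],"spin": 0.56},
    {"xyz": [-0.63,0.19,0],"spin": 0.56},
    {"xyz": [-0.62,0.23,0],"spin": 0.56},
    {"xyz": [-0.61,0.26,0],"spin": 0.56},
    {"xyz": [-0.59,0.29,0],"spin": 0.56}
  ]
}}

```text
time: 7.75
tool_pos: [513.7, -369.9, 191.4]
tcp_rot: [-3.139, -0.001, 1.19]
contact_force: [1.7, -0.5, -0.7]
grip_width: 36.0
finger_force: 30.0
```

>>> {"fn": "jog_arm", "kwargs": {
  "targets": [
    {"xyz": [0,0,0],"spin": 0},
    {"xyz": [0,0,0],"spin": 0},
    {"xyz": [0,0,0],"spin": 0},
    {"xyz": [0,0,0],"spin": 0},
    {"xyz": [0,0,0],"spin": 0},
    {"xyz": [0,0,0],"spin": 0},
    {"xyz": [0,0,0],"spin": 0},
    {"xyz": [0,0,0],"spin": 0},
    {"xyz": [0,0,0],"spin": 0},
    {"xyz": [0,0,0],"spin": 0}
  ]
}}

```text
time: 9.0
tool_pos: [514.1, -368.5, 193.1]
tcp_rot: [-3.142, -0.0, 1.192]
contact_force: [0.0, -0.6, -1.0]
grip_width: 35.8
finger_force: 30.0
```

```bash
python3 look.py w3
```

```text
[ 514.08951112 -368.52626558  193.07026868] [-3.14157147e+00 -1.11822964e-04  1.19177764e+00] 9.0
```

View pics/w3.png

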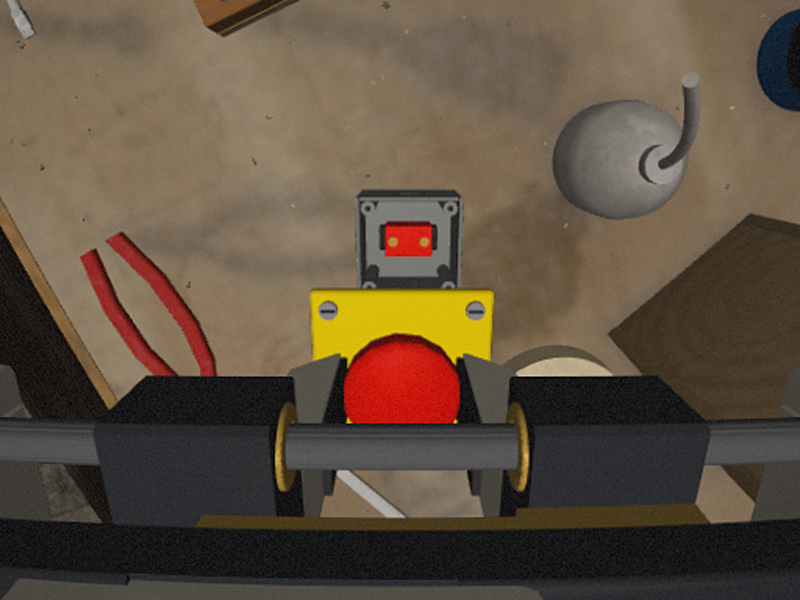

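The box is at px (410,240) and the held lid hides its near edge. I'll back off 40 mm for a clear view.

>>> {"fn": "jog_arm", "kwargs": {
  "targets": [
    {"xyz": [-0.2,0,0],"spin": 0},
    {"xyz": [-0.3,0,0],"spin": 0},
    {"xyz": [-0.1,0,0],"spin": 0},
    {"xyz": [0,0,0],"spin": 0},
    {"xyz": [0,0,0],"spin": 0},
    {"xyz": [0,0,0],"spin": 0},
    {"xyz": [0,0,0],"spin": 0},
    {"xyz": [0,0,0],"spin": 0},
    {"xyz": [0,0,0],"spin": 0},
    {"xyz": [0,0,0],"spin": 0}
  ]
}}

```text
time: 10.3
tool_pos: [496.3, -413.1, 193.1]
tcp_rot: [3.142, -0.0, 1.192]
contact_force: [-0.3, 0.1, -0.3]
grip_width: 36.2
finger_force: 30.0
```

```bash
python3 look.py w4; python3 -c "
import cv2
i=cv2.imread('pics/w4_raw.png')[80:230,180:340]
cv2.imwrite('pics/w4c.png',cv2.resize(i,None,fx=4,fy=4,interpolation=cv2.INTER_CUBIC))"
```

```text
[ 496.34874998 -413.07601423  193.10557549] [ 3.14158074e+00 -6.29502301e-05  1.19184806e+00] 10.3
```

View pics/w4c.png

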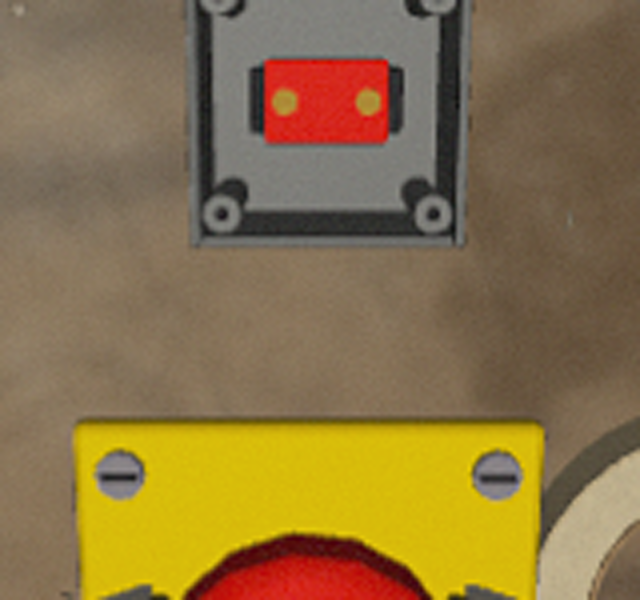

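```bash
python3 -c "
import cv2
i=cv2.imread('pics/w4_raw.png')[55:155,215:310]
cv2.imwrite('pics/w4d.png',cv2.resize(i,None,fx=6,fy=6,interpolation=cv2.INTER_CUBIC))"
```

```text
(no output)
```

View pics/w4d.png

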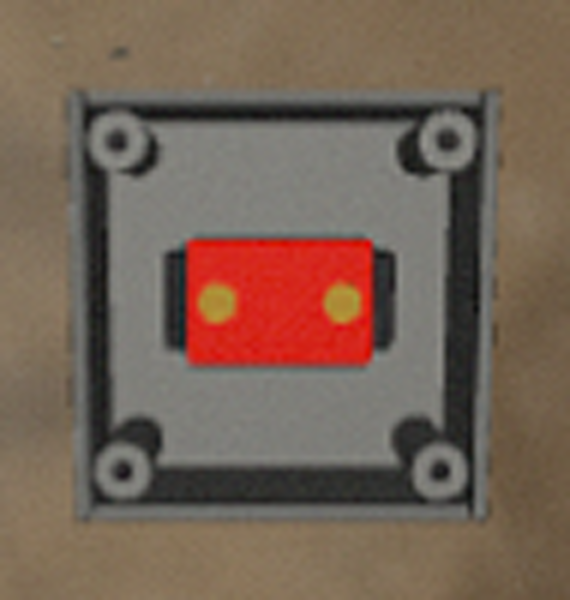

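The whole box mouth is visible. The rim's outer corners in this crop are (70,91), (499,91), (488,518) and (79,518).

```bash
cat > box.py <<'E'
from h import *
c=np.load("pics/w4.npy",allow_pickle=True).item()
P=np.array([at(c,(x+.5)/6-.5+215,(y+.5)/6-.5+55,54)[:2] for x,y in[(70,91),(499,91),(488,518),(79,518)]])
print(P.round(1),P.mean(0).round(1)); d=np.roll(P,-1,0)-P; print(np.linalg.norm(d,axis=1).round(1),np.arctan2(d[:,1],d[:,0]).round(3))
# held lid: near-camera edge of plate, top z = TCP-3
z=bot.get_obs()["tool_pos"][2]-3
L=np.array([at(c,(x+.5)/4-.5+180,(y+.5)/4-.5+80,z)[:2] for x,y in[(76,424),(543,424)]]);print(L.round(1)); d=L[1]-L[0]
t=np.arctan2(d[1],d[0]);print(np.linalg.norm(d),t); n=np.array([np.sin(t),-np.cos(t)]);p=bot.get_obs()["tool_pos"][:2]
for s in(1,-1):print("lid centre - tcp",(L.mean(0)+s*n*30.3-p).round(1))
plan(*P.mean(0),110,1.19,10)
E
python3 box.py
```

```text
[[ 508.  -315.7]
 [ 565.  -338.3]
 [ 542.6 -395.4]
 [ 485.3 -372.7]] [ 525.2 -355.5]
[61.3 61.4 61.6 61.3] [-0.377 -1.945  2.764  1.192]
[[ 480.9 -374.1]
 [ 536.5 -396.2]]
59.748715185059474 -0.3778536720331036
lid centre - tcp [ 1.2 -0.2]
lid centre - tcp [23.6 56.1]
[0.08, 0.007, 0.104] 0.002
[0.08, 0.007, 0.104] 0.002
[0.08, 0.007, 0.104] 0.002
[0.08, 0.007, 0.104] 0.002
[0.08, 0.007, 0.104] 0.002
[0.08, 0.007, 0.104] 0.002
[0.08, 0.007, 0.104] 0.002
[0.08, 0.007, 0.104] 0.002
[0.08, 0.007, 0.104] 0.002
[0.08, 0.007, 0.104] 0.002
```

>>> {"fn": "jog_arm", "kwargs": {
  "targets": [
    {"xyz": [0.1,0.06,0],"spin": 0},
    {"xyz": [0.2,0,0.1],"spin": 0},
    {"xyz": [0.2,0,0.2],"spin": 0},
    {"xyz": [0.2,0,0.3],"spin": 0},
    {"xyz": [0.1,0,0.3],"spin": 0},
    {"xyz": [0,0,0.3],"spin": 0},
    {"xyz": [0,0,0.15],"spin": 0},
    {"xyz": [0,0,0],"spin": 0},
    {"xyz": [0,0,0],"spin": 0},
    {"xyz": [0,0,0],"spin": 0}
  ]
}}

```text
time: 11.6
tool_pos: [524.9, -355.8, 86.1]
tcp_rot: [3.14, 0.001, 1.192]
contact_force: [-0.2, -0.9, -0.5]
grip_width: 35.9
finger_force: 30.0
```

```bash
python3 -c "
from h import *
plan(524.7,-355.4,73,1.192,1)"
```

```text
[0.004, -0.004, 0.164] -0.004
```

>>> {"fn": "jog_arm", "kwargs": {
  "targets": [
    {"xyz": [0,0,0.05],"spin": 0},
    {"xyz": [0,0,0.05],"spin": 0},
    {"xyz": [0,0,0.05],"spin": 0},
    {"xyz": [0,0,0.04],"spin": 0},
    {"xyz": [0,0,0.03],"spin": 0},
    {"xyz": [0,0,0.03],"spin": 0},
    {"xyz": [0,0,0.03],"spin": 0},
    {"xyz": [0,0,0],"spin": 0},
    {"xyz": [0,0,0],"spin": 0},
    {"xyz": [0,0,0],"spin": 0}
  ]
}}

```text
time: 12.85
tool_pos: [524.5, -355.5, 62.8]
tcp_rot: [3.141, -0.0, 1.192]
contact_force: [-0.4, 0.6, -0.7]
grip_width: 35.7
finger_force: 30.0
```

>>> {"fn": "jog_arm", "kwargs": {
  "targets": [
    {"xyz": [0,0,0.01],"spin": 0},
    {"xyz": [0,0,0.01],"spin": 0},
    {"xyz": [0,0,0],"spin": 0},
    {"xyz": [0,0,0],"spin": 0},
    {"xyz": [0,0,0],"spin": 0},
    {"xyz": [0,0,0],"spin": 0},
    {"xyz": [0,0,0],"spin": 0},
    {"xyz": [0,0,0],"spin": 0},
    {"xyz": [0,0,0],"spin": 0},
    {"xyz": [0,0,0],"spin": 0}
  ]
}}

```text
time: 14.1
tool_pos: [524.6, -355.5, 62.1]
tcp_rot: [3.141, 0.0, 1.192]
contact_force: [-2.1, 1.9, 6.6]
grip_width: 36.2
finger_force: 30.0
```

Contact came at TCP z = 62.1, the height expected for a seated lid. I'll release, rise and look.

>>> {"fn": "jog_arm", "kwargs": {
  "targets": [
    {"xyz": [0,0,0],"spin": 0},
    {"xyz": [0,0,0],"spin": 0},
    {"xyz": [0,0,0],"spin": 0},
    {"xyz": [0,0,0],"spin": 0},
    {"xyz": [0,0,0],"spin": 0},
    {"xyz": [0,0,-0.1],"spin": 0},
    {"xyz": [0,0,-0.3],"spin": 0},
    {"xyz": [0,0,-0.4],"spin": 0},
    {"xyz": [0,0,-0.3],"spin": 0},
    {"xyz": [0,0,-0.1],"spin": 0}
  ],
  "gripper": 100
}}

```text
time: 15.35
tool_pos: [525.1, -355.9, 159.3]
tcp_rot: [3.138, 0.001, 1.192]
contact_force: [0.2, 0.2, -0.1]
grip_width: 91.6
finger_force: 0.0
```

>>> {"fn": "jog_arm", "kwargs": {
  "targets": [
    {"xyz": [-0.2,0,-0.2],"spin": 0},
    {"xyz": [-0.1,0,0],"spin": 0},
    {"xyz": [0,0,0],"spin": 0},
    {"xyz": [0,0,0],"spin": 0},
    {"xyz": [0,0,0],"spin": 0},
    {"xyz": [0,0,0],"spin": 0},
    {"xyz": [0,0,0],"spin": 0},
    {"xyz": [0,0,0],"spin": 0},
    {"xyz": [0,0,0],"spin": 0},
    {"xyz": [0,0,0],"spin": 0}
  ]
}}

```text
time: 16.6
tool_pos: [515.6, -377.7, 173.1]
tcp_rot: [3.142, -0.0, 1.192]
contact_force: [-0.4, 0.5, 0.3]
grip_width: 91.9
finger_force: 0.0
```

```bash
python3 look.py w5 59 71; python3 -c "
import cv2
i=cv2.imread('pics/w5_raw.png')[80:240,160:355]
cv2.imwrite('pics/w5c.png',cv2.resize(i,None,fx=3.5,fy=3.5,interpolation=cv2.INTER_CUBIC))"
```

```text
[ 515.59946779 -377.71798361  173.10405635] [ 3.14156155e+00 -8.57146700e-05  1.19176864e+00] 16.6
yellow [ 525.5 -355.9] [60.5 61. ] yaw 1.193 px [257. 155.]
red [ 359.3 -337.8] [ 18.  101.3] yaw 0.145 px [ 69. 210.]
red [ 386.2 -332.4] [17.  97.2] yaw 0.112 px [ 94. 194.]
red [ 525.3 -356.1] [37.2 36.8] yaw 0.412 px [257. 159.]
```

View pics/w5c.png

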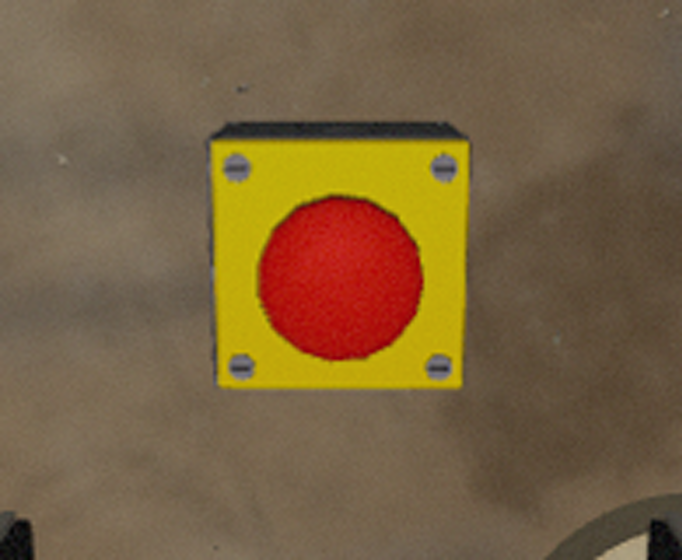

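The lid sits flat and square on the box (plate 60.5×61 mm at its seated height, even edges). I'll now grip the closed box with the fingertips 24 mm above its underside, so they clear the 20 mm fences.

>>> {"fn": "jog_arm", "kwargs": {
  "targets": [
    {"xyz": [0.15,0.01,0],"spin": 0},
    {"xyz": [0.15,0,0.1],"spin": 0},
    {"xyz": [0,0,0.3],"spin": 0},
    {"xyz": [0,0,0.4],"spin": 0},
    {"xyz": [0,0,0.4],"spin": 0},
    {"xyz": [0,0,0.3],"spin": 0},
    {"xyz": [0,0,0.2],"spin": 0},
    {"xyz": [0,0,0.16],"spin": 0},
    {"xyz": [0,0,0],"spin": 0},
    {"xyz": [0,0,0],"spin": 0}
  ]
}}

```text
time: 17.9
tool_pos: [525.7, -356.1, 25.1]
tcp_rot: [3.14, 0.0, 1.192]
contact_force: [-0.3, 0.2, 0.3]
grip_width: 91.8
finger_force: 0.0
```

>>> {"fn": "jog_arm", "kwargs": {
  "targets": [
    {"xyz": [0,0,0],"spin": 0},
    {"xyz": [0,0,0],"spin": 0},
    {"xyz": [0,0,0],"spin": 0},
    {"xyz": [0,0,0],"spin": 0},
    {"xyz": [0,0,0],"spin": 0},
    {"xyz": [0,0,0],"spin": 0},
    {"xyz": [0,0,0],"spin": 0},
    {"xyz": [0,0,0],"spin": 0},
    {"xyz": [0,0,0],"spin": 0},
    {"xyz": [0,0,0],"spin": 0}
  ],
  "gripper": 0
}}

```text
time: 19.15
tool_pos: [525.1, -355.6, 24.5]
tcp_rot: [-3.141, -0.0, 1.192]
contact_force: [-3.4, 1.8, 5.9]
grip_width: 61.4
finger_force: 30.0
```

>>> {"fn": "jog_arm", "kwargs": {
  "targets": [
    {"xyz": [0,0,-0.1],"spin": 0},
    {"xyz": [0,0,-0.2],"spin": 0},
    {"xyz": [0,0,-0.3],"spin": 0},
    {"xyz": [0,0,-0.4],"spin": 0},
    {"xyz": [0,0,-0.4],"spin": 0},
    {"xyz": [0,0,-0.4],"spin": 0},
    {"xyz": [0,0,-0.2],"spin": 0},
    {"xyz": [0,0,-0.1],"spin": 0},
    {"xyz": [0,0,0],"spin": 0},
    {"xyz": [0,0,0],"spin": 0}
  ]
}}

```text
time: 20.4
tool_pos: [524.8, -355.4, 190.9]
tcp_rot: [-3.139, -0.001, 1.192]
contact_force: [-0.0, -0.6, -3.2]
grip_width: 62.0
finger_force: 30.0
```

```bash
python3 -c "
from h import *
plan(610,-245,190,1.55,10)"
```

```text
[0.168, 0.048, 0.001] -0.358
[0.166, 0.054, 0.001] -0.358
[0.164, 0.06, 0.001] -0.358
[0.161, 0.066, 0.001] -0.358
[0.159, 0.071, 0.001] -0.358
[0.156, 0.077, 0.001] -0.358
[0.154, 0.083, 0.001] -0.358
[0.15, 0.088, 0.001] -0.358
[0.147, 0.093, 0.001] -0.358
[0.144, 0.099, 0.001] -0.358
```

>>> {"fn": "jog_arm", "kwargs": {
  "targets": [
    {"xyz": [0.17,0.05,0],"spin": -0.4},
    {"xyz": [0.17,0.05,0],"spin": -0.4},
    {"xyz": [0.16,0.06,0],"spin": -0.4},
    {"xyz": [0.16,0.07,0],"spin": -0.4},
    {"xyz": [0.16,0.07,0],"spin": -0.4},
    {"xyz": [0.16,0.08,0],"spin": -0.4},
    {"xyz": [0.15,0.09,0],"spin": -0.4},
    {"xyz": [0.15,0.09,0],"spin": -0.4},
    {"xyz": [0.15,0.1,0],"spin": -0.38},
    {"xyz": [0.14,0.1,0],"spin": 0}
  ]
}}

```text
time: 21.65
tool_pos: [610.7, -243.2, 192.3]
tcp_rot: [-3.142, -0.0, 1.55]
contact_force: [-0.1, 0.2, -3.0]
grip_width: 61.9
finger_force: 30.0
```

>>> {"fn": "jog_arm", "kwargs": {
  "targets": [
    {"xyz": [0,0,0],"spin": 0},
    {"xyz": [0,0,0],"spin": 0},
    {"xyz": [0,0,0],"spin": 0},
    {"xyz": [0,0,0],"spin": 0},
    {"xyz": [0,0,0],"spin": 0},
    {"xyz": [0,0,0],"spin": 0},
    {"xyz": [0,0,0],"spin": 0},
    {"xyz": [0,0,0],"spin": 0},
    {"xyz": [0,0,0],"spin": 0},
    {"xyz": [0,0,0],"spin": 0}
  ]
}}

```text
time: 22.9
tool_pos: [610.2, -243.9, 192.3]
tcp_rot: [3.142, -0.0, 1.55]
contact_force: [0.4, 0.7, -3.8]
grip_width: 61.8
finger_force: 30.0
```

```bash
python3 look.py w6
```

```text
[ 610.21995165 -243.92129624  192.29566138] [ 3.14154480e+00 -4.82848292e-05  1.54981929e+00] 22.9
```

View pics/w6.png

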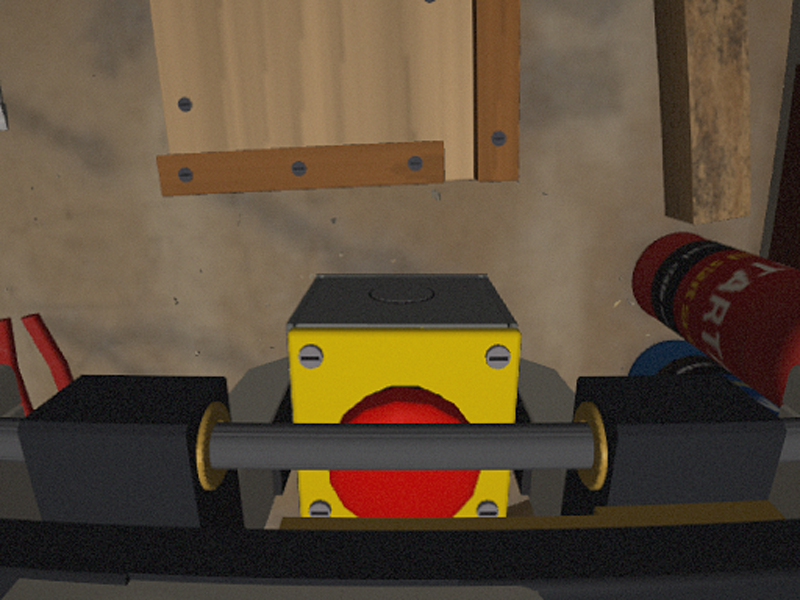

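The side fence's inner edge runs (157,155)–(444,141), and the back fence's inner top edge (476,0)–(478,180). I'll compute the corner pose from these.

```bash
python3 - <<'E'
from h import *
c=np.load("pics/w6.npy",allow_pickle=True).item(); k=.64
A=lambda x,y,z:at(c,(x+.5)*k-.5,(y+.5)*k-.5,z)[:2]
S=np.array([A(157,155,32),A(444,141,32)]);So=np.array([A(162,196,32),A(444,183,32)]);B=np.array([A(477,0,32),A(478,180,32)]);Bl=np.array([A(472,0,12),A(473.5,180,12)]);Bo=np.array([A(521,0,32),A(519,180,32)])
for n,q in zip("S So B Bl Bo".split(),(S,So,B,Bl,Bo)): print(n,q.round(1).tolist(),np.arctan2(*(q[1]-q[0])[::-1]).round(3))
for n,p in[("wood",(655,0)),("wood2",(680,220)),("can",(635,260))]: print(n,A(*p,60).round(0))
# auto subpixel-ish: gradient profile along rows for the back fence, columns for side fence
g=cv2.cvtColor(cv2.imread("pics/w6_raw.png"),cv2.COLOR_BGR2GRAY).astype(float); g=cv2.GaussianBlur(g,(0,0),1)
print([(u,int(92+np.argmin(np.diff(g[84:108,u])) -8)) for u in range(110,285,20)])
print([(v,int(298+np.argmin(np.diff(g[v,298:312])))) for v in range(5,110,15)])
E
```

```text
S [[463.4, -170.1], [637.8, -166.8]] 0.019
So [[463.1, -194.9], [637.8, -191.6]] 0.019
B [[656.6, -89.4], [658.5, -190.1]] -1.552
Bl [[656.3, -84.5], [658.5, -191.5]] -1.551
Bo [[681.5, -89.5], [683.6, -190.4]] -1.551
wood [746. -95.]
wood2 [ 772. -212.]
can [ 748. -235.]
[(110, 97), (130, 96), (150, 95), (170, 94), (190, 93), (210, 92), (230, 91), (250, 90), (270, 89)]
[(5, 301), (20, 301), (35, 302), (50, 302), (65, 302), (80, 302), (95, 302)]
```

The corner comes out at about (658,-166.4) with board yaw 0.019. Both fences measure 25 mm wide and the side fence stops 20 mm short, as described. I'll set the box down about 10 mm clear of both fences.

>>> {"fn": "jog_arm", "kwargs": {
  "targets": [
    {"xyz": [0,0,0],"spin": -0.4},
    {"xyz": [0.2,0,0],"spin": 0},
    {"xyz": [0.4,0.05,0],"spin": 0},
    {"xyz": [0.4,0.04,0],"spin": 0},
    {"xyz": [0.3,0,0],"spin": 0},
    {"xyz": [0.2,0,0],"spin": 0},
    {"xyz": [0,0,0.1],"spin": 0},
    {"xyz": [0,0,0.3],"spin": 0},
    {"xyz": [0,0,0.3],"spin": 0},
    {"xyz": [0,0,0.2],"spin": 0}
  ]
}}

```text
time: 24.2
tool_pos: [614.4, -124.7, 118.5]
tcp_rot: [-3.14, -0.0, 1.589]
contact_force: [-0.5, -0.7, -3.1]
grip_width: 61.6
finger_force: 30.0
```

>>> {"fn": "jog_arm", "kwargs": {
  "targets": [
    {"xyz": [0,0,0.3],"spin": 0},
    {"xyz": [0,0,0.3],"spin": 0},
    {"xyz": [0,0,0.2],"spin": 0},
    {"xyz": [0,0,0.1],"spin": 0},
    {"xyz": [0,0,0.08],"spin": 0},
    {"xyz": [0,0,0],"spin": 0},
    {"xyz": [0,0,0],"spin": 0},
    {"xyz": [0,0,0],"spin": 0},
    {"xyz": [0,0,0],"spin": 0},
    {"xyz": [0,0,0],"spin": 0}
  ]
}}

```text
time: 25.45
tool_pos: [615.2, -123.8, 42.1]
tcp_rot: [3.141, -0.0, 1.59]
contact_force: [-0.2, -0.6, -3.2]
grip_width: 61.7
finger_force: 30.0
```

>>> {"fn": "jog_arm", "kwargs": {
  "targets": [
    {"xyz": [0,0,0.03],"spin": 0},
    {"xyz": [0,0,0.02],"spin": 0},
    {"xyz": [0,0,0.01],"spin": 0},
    {"xyz": [0,0,0.01],"spin": 0},
    {"xyz": [0,0,0],"spin": 0},
    {"xyz": [0,0,0],"spin": 0},
    {"xyz": [0,0,0],"spin": 0},
    {"xyz": [0,0,0],"spin": 0},
    {"xyz": [0,0,0],"spin": 0},
    {"xyz": [0,0,0],"spin": 0}
  ]
}}

```text
time: 26.7
tool_pos: [615.1, -123.8, 36.5]
tcp_rot: [3.141, -0.0, 1.59]
contact_force: [-0.6, 0.5, 0.8]
grip_width: 61.9
finger_force: 30.0
```

>>> {"fn": "jog_arm", "kwargs": {
  "targets": [
    {"xyz": [0,0.04,0.005],"spin": 0},
    {"xyz": [0,0.04,0],"spin": 0},
    {"xyz": [0,0.03,0],"spin": 0},
    {"xyz": [-0.04,0.02,0],"spin": 0},
    {"xyz": [-0.04,0,0],"spin": 0},
    {"xyz": [-0.03,0,0],"spin": 0},
    {"xyz": [-0.02,0,0],"spin": 0},
    {"xyz": [0,0,0],"spin": 0},
    {"xyz": [0,0,0],"spin": 0},
    {"xyz": [0,0,0],"spin": 0}
  ]
}}

```text
time: 27.95
tool_pos: [625.2, -132.9, 36.5]
tcp_rot: [-3.14, -0.001, 1.59]
contact_force: [-6.3, 4.0, 7.6]
grip_width: 61.8
finger_force: 30.0
```

>>> {"fn": "jog_arm", "kwargs": {
  "targets": [
    {"xyz": [-0.01,0.01,0],"spin": 0},
    {"xyz": [-0.01,0,0],"spin": 0},
    {"xyz": [-0.01,0,0],"spin": 0},
    {"xyz": [0,0,0],"spin": 0},
    {"xyz": [0,0,0],"spin": 0},
    {"xyz": [0,0,0],"spin": 0},
    {"xyz": [0,0,0],"spin": 0},
    {"xyz": [0,0,0],"spin": 0},
    {"xyz": [0,0,0],"spin": 0},
    {"xyz": [0,0,0],"spin": 0}
  ]
}}

```text
time: 29.2
tool_pos: [625.3, -134.6, 36.5]
tcp_rot: [-3.139, -0.003, 1.591]
contact_force: [-8.0, 5.6, 10.8]
grip_width: 61.8
finger_force: 30.0
```

>>> {"fn": "jog_arm", "kwargs": {
  "targets": [
    {"xyz": [-0.01,0,0],"spin": 0},
    {"xyz": [-0.01,0,0],"spin": 0},
    {"xyz": [-0.01,0,0],"spin": 0},
    {"xyz": [-0.01,0,0],"spin": 0},
    {"xyz": [0,0,0],"spin": 0},
    {"xyz": [0,0,0],"spin": 0},
    {"xyz": [0,0,0],"spin": 0},
    {"xyz": [0,0,0],"spin": 0},
    {"xyz": [0,0,0],"spin": 0},
    {"xyz": [0,0,0],"spin": 0}
  ]
}}

```text
time: 30.45
tool_pos: [625.3, -135.5, 36.6]
tcp_rot: [-3.138, -0.006, 1.591]
contact_force: [-9.4, 15.1, 12.9]
grip_width: 62.2
finger_force: 30.0
```

>>> {"fn": "jog_arm", "kwargs": {
  "targets": [
    {"xyz": [0,0,0.01],"spin": 0},
    {"xyz": [0,0,0.01],"spin": 0},
    {"xyz": [0,0.01,0],"spin": 0},
    {"xyz": [0,0,0],"spin": 0},
    {"xyz": [0,0,0],"spin": 0},
    {"xyz": [0,0,0],"spin": 0},
    {"xyz": [0,0,0],"spin": 0},
    {"xyz": [0,0,0],"spin": 0},
    {"xyz": [0,0,0],"spin": 0},
    {"xyz": [0,0,0],"spin": 0}
  ]
}}

```text
time: 31.7
tool_pos: [625.3, -135.6, 36.4]
tcp_rot: [-3.137, -0.006, 1.59]
contact_force: [-15.7, 15.3, 23.6]
grip_width: 61.4
finger_force: 30.0
```

```bash
python3 look.py w7 71 83; python3 -c "
from h import *
o=bot.get_obs();print(o['contact_force'],o['moment'],o['tcp_rot'])
s=bot.capture('scene');t=bot.capture('top')
import cv2
c=cal('scene');u,v=pix(c,[640,-150,40]).astype(int)
a=cv2.resize(s[v-35:v+35,u-45:u+45],(390,300),interpolation=cv2.INTER_CUBIC)
w=cv2.resize(cv2.imread('pics/w7_raw.png'),(400,300),interpolation=cv2.INTER_AREA)
cv2.imwrite('pics/c7.png',np.hstack([w,a]))"
```

```text
[ 625.29606573 -135.59688975   36.44990696] [-3.13684238 -0.00562808  1.5903078 ] 31.7
yellow [ 649.6 -155.5] [15.5 16.3] yaw 0.014 px [311. 318.]
yellow [ 605.  -156.6] [16.7 16.3] yaw 0.033 px [205. 318.]
yellow [ 626.2 -118.7] [60.9 27.4] yaw 0.023 px [258. 236.]
red [ 626.9 -146.7] [37.9 14.7] yaw 0.025 px [258. 313.]
red [ 626.4 -122.3] [27.8  6.1] yaw 0.023 px [258. 265.]
[-16.23021356  14.84090741  23.66814497] [ 2.30271649  2.46323881 -0.15219457] [-3.13689017 -0.0056104   1.59038765]
```

View pics/c7.png

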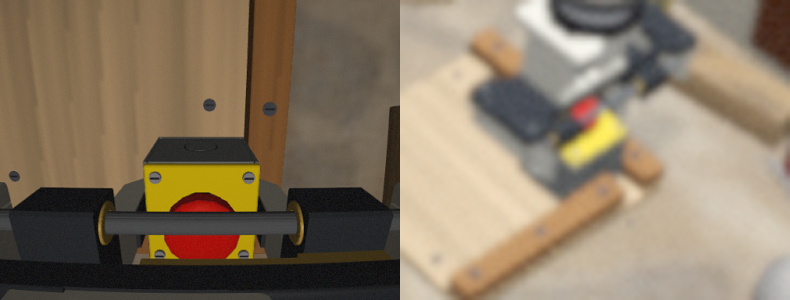

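The wrist picture shows the closed box tight against the back fence, with its lid corner screws at px (155,178) and (250,178). The lid is flat and the box centre is at about (626.3,-135.6), within 0.5 mm of home. It is pressed with about 16 N, 15 N and 24 N (back, side, down), tilted under 0.4°. I'll hand it in.

```bash
python3 -c "
from plant import bot
print(bot.close_job())"
```

```text
the job is handed in; nothing more can be done
None
```

I handed the job in at about 32 s: the lid is seated on the box, and the arm is still holding the closed box in the corner, pressing about 16 N on the back fence, 15 N on the side fence and 24 N down; the pliers, torch and tape measure were not touched.

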